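# Put the loop probes away on their hook, largest first

### The arm

A 6-joint arm with a two-finger parallel gripper is mounted at the origin on the work surface. World frame = base frame: x ahead of the robot, y to its left, z up, the work surface at z = 0. Lengths are in m, angles in rad, forces in N, time in s.
With the tool pointing down it reaches from about 0.275 to 1 m from the base axis. Payload 8.4 kg.
Tool frame: the origin (TCP) lies on the centre line of the jaws, within the pads' length; the fingertips stand 14 mm ahead of it and the grasp point (between the pads) lies 5 mm behind it; z points along the fingers, y is the line along which they close (so a half turn about z gives the same grasp; the last joint's range is limited). The gripper opens to 85 mm and grips with 20 to 120 N. Pads are 22 mm wide; open, the fingers measure 114 mm over their backs; the gripper's body (76 mm by 85 mm) begins 54 mm behind the grasp point. The pads swing forward as they close: fully open they stand 13 mm farther back than shut.
Start: joints at [1.311, 0.353, 1.633, -0, 1.155, -0.002], TCP at [0.159, 0.604, 0.245] pointing down, gripper open.
Joint ranges: [-2.63, 2.63], [-0.92, 2.1], [0.06, 2.66], [-1.3, 4.44], [0, 2.69], [-3.02, 3.02]. Speed limits (rad/s): [2.22, 2.22, 2.79, 3.14, 3.14, 3.14].

### API

Orientations are given as [roll, pitch, yaw] about the fixed x, y, z axes, in that order (R = Rz(yaw) Ry(pitch) Rx(roll)).
In Python, from plant import env gives the robot as it stands.
- The arm moves only by the tool play_rows, never from a script. Its argument "deltas" is a list of rows, each an object of numbers: "tx", "ty", "tz": the shift along the tool's x, y, z normalised to -1 to 1, where 1 is 20 cm; "rx", "ry", "rz": the turn, a rotation vector about the tool's x, y, z normalised to -1 to 1, where 1 is pi/2 rad. A call has 1 to 12 rows; each row shifts and turns the commanded pose from where the row before left it, along the tool's axes as they then stand; what a row does not reach is not made up. A row lasts 1/10 s, in which the tool goes at most 50 mm and 8.59 degrees, less where a joint would pass 70% of its speed; a pose out of reach is approached as far as the arm can. A call with a number of a shift or a turn outside -1 to 1 is refused whole. A call with a gripper value outside its range is refused whole. "fingers" is the opening, from -1 (shut) to 1 (fully open), set as the call begins (left out, the last holds). The fingers move at their own pace and stop on an object; "squeeze" is the grip in N (left out, the last holds). Time passes only in rows, so rows that do not move let the fingers close. It gives the time, the measured TCP pose, the force, the opening and the grip force at its end, in the units of the state.
- env.read_state(): the state, without advancing time (a new reading comes with each control period).
- env.snapshot(name): name is "scene" or "side" or "wrist"; returns a dict with "image" (480x640x3 uint8, blue, green, red), "fx", "fy", "cx", "cy" (pixels), "dist_coeffs" ([k1, k2, p1, p2, k3] as OpenCV has them; the pictures are not rectified), "world_to_cam" (4x4, takes a point from world to camera coordinates). Camera axes: x right, y down, z forward; pixel columns grow to the right and rows downward; lengths in m; the calibration is good to about 2 mm. A picture is of the moment at which its call begins. There is no depth.
- env.sign_off(): hands the job in; it is judged then, once.
The state is a dict: "time_s": time; "qpos": joint angles; "joint_velocities": joint speeds; "joint_efforts": joint torques, N m; "ee_pos": TCP position; "tcp_rot": TCP orientation; "wrist_force": force on the tool from outside, world axes, zero at the start; "wrist_torque": the same for the moment, N m; "grip_width": finger opening in m; "finger_force": force on a finger pad.
Only numpy, scipy, OpenCV 4.12 (cv2) and the standard library are available. Lean on these libraries where they do the work, as an engineer would, in place of code of your own. Each camera call takes 0.05 s, during which the arm holds its last target. There are 200 camera calls.

### The job

Put the set of loop probes away on the hook of the stand in order of size: the largest already hangs there, so hang the medium one in front of it and let go, and only then the small one in front of that, each with the hook through its loop and hanging upright. Leave the largest on the hook and leave everything else on the bench where it is.

Things in the scene. Friction and masses are not known exactly. Their poses are not given: they have to be found in the camera images.
- stand: fixed hook stand; origin on the bench under its upright (16 x 30 mm, 208 mm high). From the upright one level steel hook, 10 mm thick, runs along the stand's -x (roughly towards the robot), axis 200 mm above the bench, level to x = -128 mm, then bent up. Base plate 10 mm thick, x = -110 to +60 mm, 140 mm wide
- hook_root (a point): where the hook leaves the upright, on the hook's axis (stand x = -8, y = 0, z = 200 mm); axes as the stand
- hook_tip (a point): centre of the hook's rounded upturned tip (stand x = -140, y = 0, z = 214 mm); the highest point of the tip is 219 mm above the bench; axes as the stand
- large: the large loop probe: round loop of 8 mm dark steel tube, 116 mm clear opening, 132 mm outside, on a black foot box 32 (x) x 70 (y) x 30 mm; black upright grip on top. About 200 g, 211 mm high. Origin: centre of the foot's underside; z up, x through the opening; front and back alike. Already hangs on the hook near the upright
- large_grip (a point): centre of the free part of the large probe's grip, 35 mm above the tube's centre line at the loop's top; the grip is 12 (x) x 16 (y) x 55 mm (z) and ends 22 mm above this point; axes as the probe
- large_top (a point): top of the large probe's loop, on the tube's centre line, 154 mm above the underside of its foot; 209 mm above the bench when it hangs on the hook; axes as the probe
- medium: the medium loop probe: round loop of 8 mm dark steel tube, 86 mm clear opening, 102 mm outside, on a black foot box 32 (x) x 56 (y) x 30 mm; black upright grip on top. About 150 g, 181 mm high. Origin: centre of the foot's underside; z up, x through the opening; front and back alike. Stands on its foot left or right of the stand (varies)
- medium_grip (a point): centre of the free part of the medium probe's grip, 35 mm above the tube's centre line at the loop's top; the grip is 12 (x) x 16 (y) x 55 mm (z) and ends 22 mm above this point; axes as the probe
- medium_top (a point): top of the medium probe's loop, on the tube's centre line, 124 mm above the underside of its foot; 209 mm above the bench when it hangs on the hook; axes as the probe
- small: the small loop probe: round loop of 8 mm dark steel tube, 64 mm clear opening, 80 mm outside, on a black foot box 32 (x) x 46 (y) x 30 mm; black upright grip on top. About 110 g, 159 mm high. Origin: centre of the foot's underside; z up, x through the opening; front and back alike. Stands on its foot left or right of the stand (varies)
- small_grip (a point): centre of the free part of the small probe's grip, 35 mm above the tube's centre line at the loop's top; the grip is 12 (x) x 16 (y) x 55 mm (z) and ends 22 mm above this point; axes as the probe
- small_top (a point): top of the small probe's loop, on the tube's centre line, 102 mm above the underside of its foot; 209 mm above the bench when it hangs on the hook; axes as the probe
- module: black plastic electronics module under test, 75 x 105 x 46 mm; origin at the centre of its underside; not part of the job, leave it where it is
- driver: screwdriver lying on the bench; origin under its middle; not part of the job, leave it where it is
- spanner: small steel spanner lying on the bench; origin under its middle; not part of the job, leave it where it is
- mug: white mug, 80 mm wide, 92 mm high; origin at the centre of its underside; not part of the job, leave it where it is
- jar: small clear jar with a white lid, 54 mm wide, 65 mm high; origin at the centre of its underside; not part of the job, leave it where it is
- adapter: brass coaxial adapter, an upright cylinder 32 mm wide and 30 mm high; origin at the centre of its underside; not part of the job, leave it where it is

How it is judged:
On the way, in this order (a step that is already met when the one before it is completed fails the run):
1. the medium probe hangs on the hook in front of the large one and is let go, while the small one is not yet on the hook (x of large_top in the frame of stand between -0.134 and -0.008 m and y of large_top in the frame of stand between -0.015 and 0.015 m and z of large_top in the frame of stand between 0.202 and 0.218 m and angle between each of large_top, medium_top's own z axis and vertical below 0.3 rad and x of medium_top in the frame of stand between -0.134 and -0.008 m and y of medium_top in the frame of stand between -0.015 and 0.015 m and z of medium_top in the frame of stand between 0.202 and 0.218 m and contact force between medium and the arm below 0.1 N and contact force between medium and the fingers below 0.1 N and linear speed of medium below 0.03 m/s and x of medium_top in the frame of large below -0.006 m and not (x of small_top in the frame of stand between -0.134 and -0.008 m and y of small_top in the frame of stand between -0.015 and 0.015 m and z of small_top in the frame of stand between 0.202 and 0.218 m and angle between small_top's own z axis and vertical below 0.3 rad)), for 0.2 s.
2. the small probe hangs on the hook in front of the medium one and is let go (x of medium_top in the frame of stand between -0.134 and -0.008 m and y of medium_top in the frame of stand between -0.015 and 0.015 m and z of medium_top in the frame of stand between 0.202 and 0.218 m and angle between each of medium_top, small_top's own z axis and vertical below 0.3 rad and x of small_top in the frame of stand between -0.134 and -0.008 m and y of small_top in the frame of stand between -0.015 and 0.015 m and z of small_top in the frame of stand between 0.202 and 0.218 m and contact force between small and the arm below 0.1 N and contact force between small and the fingers below 0.1 N and linear speed of small below 0.03 m/s and ((x of large_top in the frame of medium above 0.006 m and x of small_top in the frame of medium below -0.006 m) or (x of large_top in the frame of medium below -0.006 m and x of small_top in the frame of medium above 0.006 m))), for 0.2 s.
At the end, for the whole second after the job is handed in: All three probes hang by their loops on the hook, in the order large, medium, small from upright to tip, each loop top within 15 mm sideways of the hook's axis and 8 mm of its hanging height, upright within 0.3 rad, let go and at rest (under 0.03 m/s) (all of step 2 and x of large_top in the frame of stand between -0.134 and -0.008 m and y of large_top in the frame of stand between -0.015 and 0.015 m and z of large_top in the frame of stand between 0.202 and 0.218 m and angle between large_top's own z axis and vertical below 0.3 rad and contact force between each of large, medium and the arm below 0.1 N and contact force between each of large, medium and the fingers below 0.1 N and linear speed of each of large, medium below 0.03 m/s and x of medium_top in the frame of large below -0.006 m); the robot touches nothing.
It fails at once if the large probe comes off the hook (z of large_top in the frame of stand below 0.18 m or x of large_top in the frame of stand below -0.15 m).
It fails at once if one of the other loose things on the bench is moved by more than 50 mm (distance of any of module, driver, spanner, mug, jar, adapter from where it was at the start of the episode above 0.05 m).
It also fails if it takes over 70 s, if anything falls off the work surface, if the arm or the gripper's body presses on something with over 40 N, if the wrist force passes 120 N, or if a joint passes its speed limit or range.

## Working session

There is one attempt and no reset: what is moved stays moved. The work goes in short steps, Python scripts to look and compute and a tool call to move; the robot and the scene stay as the last step left them, time stands still between calls to the robot, and variables do not carry over. Pictures are saved under pics/ and viewed, at most 12 in all, crops included, and the job is handed in when it is done.

Besides the shell and the picture viewer there is one more tool, called as name(argument=value, ...) on one line, values as JSON. play_rows: Moves the arm, as the interface text tells. Scaled input: -1 to 1 covers 20 cm each way for a shift and pi/2 rad each way for a turn. Its arguments: {"type":"object","properties":{"deltas":{"type":"array"},"fingers":{"type":"number"},"squeeze":{"type":"number"}},"required":["deltas"]}

```bash
mkdir -p pics; cat > h.py <<'E'
import numpy as np, cv2
from plant import env
def snap(n,f):
    s=env.snapshot(n); cv2.imwrite(f'pics/{f}.png',s['image'])
    np.savez(f'pics/{f}.npz',K=np.array([[s['fx'],0,s['cx']],[0,s['fy'],s['cy']],[0,0,1]]),d=np.array(s['dist_coeffs'],float),T=np.array(s['world_to_cam'])); return s['image']
def ray(f,uv):
    z=np.load(f'pics/{f}.npz'); p=cv2.undistortPoints(np.array([[uv]],float),z['K'],z['d'])[0,0]
    R=z['T'][:3,:3]; t=z['T'][:3,3]; return -R.T@t, R.T@np.array([p[0],p[1],1])
def onz(f,uv,h):
    c,d=ray(f,uv); return c+d*(h-c[2])/d[2]
def tri(obs):
    A=np.zeros((3,3));b=np.zeros(3)
    for f,uv in obs:
        c,d=ray(f,uv); d=d/np.linalg.norm(d); P=np.eye(3)-np.outer(d,d); A+=P;b+=P@c
    return np.linalg.solve(A,b)
def proj(f,p):
    z=np.load(f'pics/{f}.npz'); return cv2.projectPoints(np.array([p],float),cv2.Rodrigues(z['T'][:3,:3])[0],z['T'][:3,3],z['K'],z['d'])[0][:,0][0]
E
python3 - <<'E'
from h import *
snap('scene','a');snap('side','b')
for f in 'ab': print(ray(f,(320,240)))
print(env.read_state())
E
```

```text
(array([1.44714842, 0.17386499, 0.95261402]), array([-0.74684773, -0.13877672, -0.6504655 ]))
(array([0.36287479, 0.59363905, 0.86991779]), array([ 0.2088694 , -0.62608321, -0.75160422]))
{'time_s': 0.1, 'qpos': array([ 1.31061207e+00,  3.53534378e-01,  1.63407304e+00,  2.85466196e-05,
        1.15519933e+00, -2.38479572e-03]), 'joint_velocities': array([-0.00014497, -0.00127594, -0.00145435,  0.00102605, -0.00086091,
        0.00018793]), 'joint_efforts': array([ 1.20505018e-03, -6.06357765e+01, -3.42820644e+01,  1.71822126e-04,
        3.93496957e-03, -1.30067988e-06]), 'ee_pos': array([0.15922151, 0.60394913, 0.24465886]), 'tcp_rot': array([-3.14037862e+00, -2.89978966e-05,  2.88378163e+00]), 'wrist_force': array([ 0.1197541 , -0.30373131, -1.0271242 ]), 'wrist_torque': array([-0.02991894,  0.00159395, -0.00776867]), 'finger_force': 0.0, 'grip_width': 0.08537716417742335}
```

View pics/a.png

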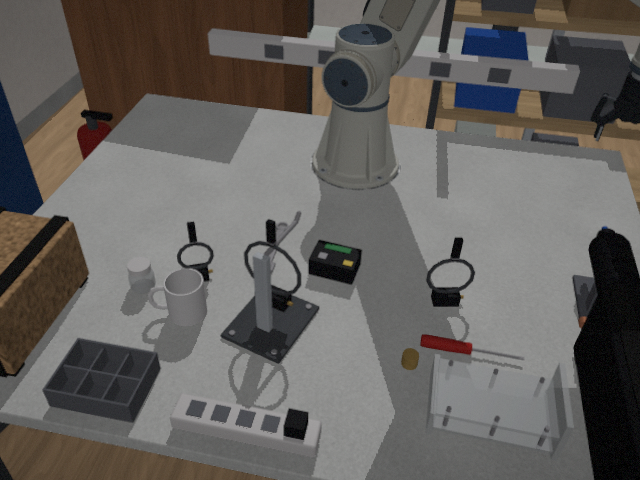

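View pics/b.png

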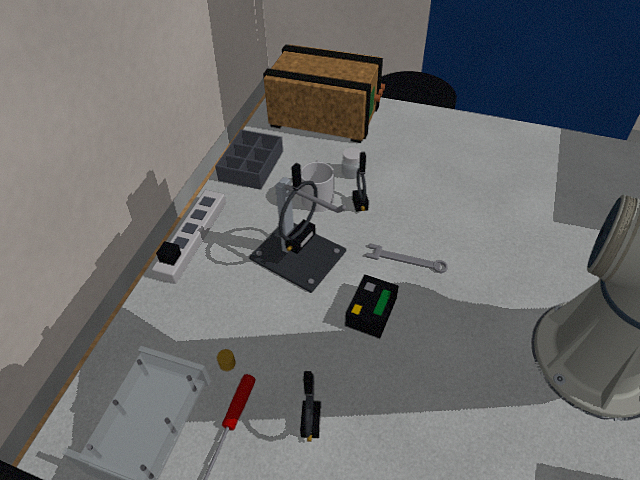

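Scene view: the medium probe is on the right (loop ~(450,276)), the small one on the left (195,255), and the stand is at (265,290). Side view: medium (310,410), small (362,185), stand (297,235). Next I'll enlarge these.

```bash
cat > crop.py <<'E'
import cv2,numpy as np
def tile(l,out,w=400,h=300):
    r=[]
    for f,x,y,s in l:
        im=cv2.imread(f'pics/{f}.png'); W,H=w//s,h//s
        c=cv2.resize(im[y:y+H,x:x+W],(w,h),interpolation=cv2.INTER_CUBIC)
        c=np.clip(c.astype(float)*1.6,0,255).astype(np.uint8)
        for k in range(0,W,10): cv2.line(c,(k*s,0),(k*s,4 if (x+k)%50 else 12),(0,255,255),1)
        for k in range(0,H,10): cv2.line(c,(0,k*s),(4 if (y+k)%50 else 12,k*s),(0,255,255),1)
        r.append(c)
    cv2.imwrite(f'pics/{out}.png',np.vstack([np.hstack(r[i:i+2]) for i in range(0,len(r),2)]))
E
python3 -c "
from crop import tile
tile([('a',410,235,4),('b',270,370,4),('a',150,215,4),('b',320,150,4)],'c1')
tile([('a',220,200,3),('b',240,155,3),('a',210,270,3),('b',240,220,3)],'c2')"
```

```text
(no output)
```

View pics/c1.png

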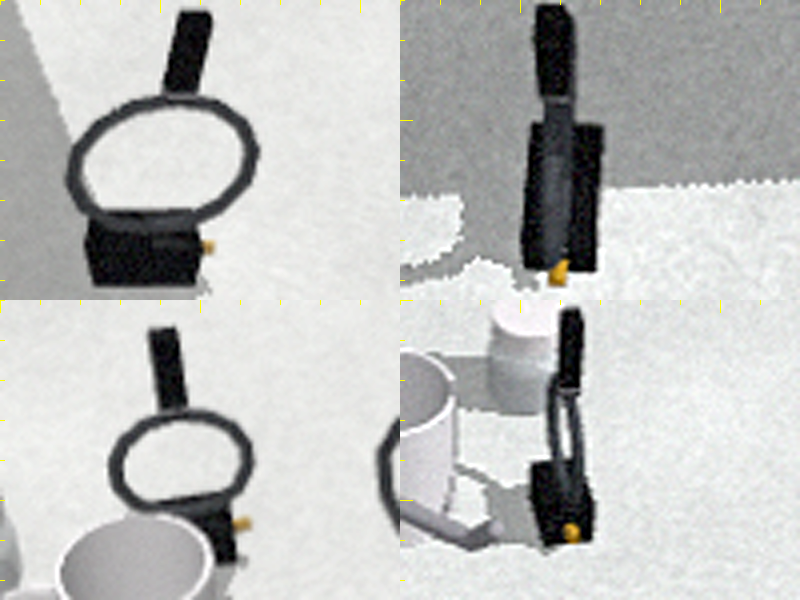

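View pics/c2.png

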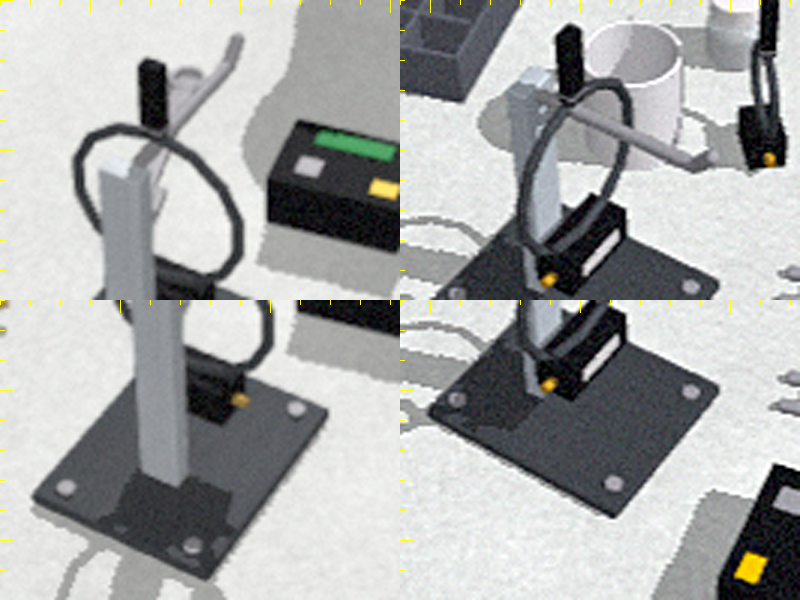

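```bash
cat > fit.py <<'E'
from h import *
from scipy.optimize import least_squares
def probe(name,R,top,zoff,obs,gt,gb,lo,x0):
    th=np.linspace(0,2*np.pi,73)
    def loop(p):
        x,y,w=p; c=top-R+zoff
        return [np.array([x-np.sin(w)*R*np.cos(t),y+np.cos(w)*R*np.cos(t),c+R*np.sin(t)]) for t in th]
    def res(p):
        r=[]
        for f in 'ab':
            r+=list(proj(f,[p[0],p[1],top+.057+zoff])-gt[f]); r+=list(proj(f,[p[0],p[1],top+.004+zoff])-gb[f])
            L=np.array([proj(f,q) for q in loop(p)]); i,j=L[:,0].argmin(),L[:,0].argmax()
            l=lo[f]; r+=[L[i,0]-l[0],L[j,0]-l[1]]
            if len(l)>2: r+=[.5*(L[i,1]-l[2]),.5*(L[j,1]-l[3])]
        return np.array(r)
    s=least_squares(res,x0,diff_step=1e-3,loss='soft_l1'); print(name,s.x.round(4),res(s.x).round(1))
if __name__=='__main__':
    A=np.array
    for w in(-.5,.5):
        g=tri([('a',(459,238.5)),('b',(308.5,372))]); 
        probe('med',.047,.124,0,0,{'a':A([459,238.5]),'b':A([308.5,372])},{'a':A([455.25,258.7]),'b':A([309.5,394.5])},{'a':(428.2,473.2,277,272.5),'b':(308,310)},[g[0],g[1],w])
        g2=tri([('a',(190.5,222.5)),('b',(362.75,152.75))])
        probe('small',.036,.102,0,0,{'a':A([190.5,222.5]),'b':A([362.75,152.75])},{'a':A([193.25,242]),'b':A([362.25,172.5])},{'a':(179,211.75,256.2,255),'b':(358.5,364.25)},[g2[0],g2[1],w])
    g3=tri([('a',(270.7,221.3)),('b',(296.3,165))]); print(g,g2,g3)
    print('tip',tri([('a',(298.7,213.3)),('b',(343.7,207.7))]))
    for uv in[(221.7,335.7),(279,360.7),(319,307.3)]: print('a',onz('a',uv,.01))
    for uv in[(250,256.7),(311.3,289.3),(346,249.3)]: print('b',onz('b',uv,.01))
    probe('large',.062,.154,.055,0,{'a':A([270.7,221.3]),'b':A([296.3,165])},{'a':A([271.5,242]),'b':A([297,185.5])},{'a':(246.3,299),'b':(282,316)},[g3[0],g3[1],-.5])
E
python3 fit.py
```

```text
med [0.4919 0.2782 0.281 ] [ 0.4 -0.  -0.5 -0.5  0.1 -0.1  1.3  0.1 -0.7  3.5 -0.6 -3.5  0.5  1.2]
small [ 0.5453 -0.2696  0.4282] [ 0.1  0.4  0.1  0.1 -0.5  0.4  0.4 -0.1  0.5  0.7 -0.1 -0.9  0.1  0. ]
med [0.4919 0.2782 0.281 ] [ 0.4 -0.  -0.5 -0.5  0.1 -0.1  1.3  0.1 -0.7  3.5 -0.6 -3.5  0.5  1.2]
small [ 0.5453 -0.2696  0.4282] [ 0.1  0.4  0.1  0.1 -0.5  0.4  0.4 -0.1  0.5  0.7 -0.1 -0.9  0.1  0. ]
[0.49286355 0.2755048  0.18295921] [ 0.5463685  -0.26913756  0.16104832] [ 0.62778029 -0.07136093  0.26594916]
tip [ 0.52747393 -0.04198146  0.21269068]
a [ 0.70278956 -0.16010282  0.01      ]
a [ 0.737523   -0.03120283  0.01      ]
a [0.5815773  0.01577272 0.01      ]
b [ 0.73529091 -0.03123325  0.01      ]
b [0.57812727 0.01310917 0.01      ]
b [ 0.53806669 -0.11303818  0.01      ]
large [ 0.6274 -0.0716 -0.272 ] [-0.3 -0.4 -0.3  0.8 -1.1  0.9  0.1  0.2  0.7  0.9 -1.   0.2]
```

play_rows(deltas=[{"tx":-0.169,"ty":-0.096},{"tx":-0.169,"ty":-0.096},{"tx":-0.169,"ty":-0.096},{"tx":-0.169,"ty":-0.096},{"tx":-0.169,"ty":-0.096},{"tx":-0.169,"ty":-0.096},{"tx":-0.169,"ty":-0.096},{"tx":-0.169,"ty":-0.096},{"tx":-0.169,"ty":-0.096},{"tx":-0.169,"ty":-0.096},{"tx":-0.169,"ty":-0.096},{"tx":-0.169,"ty":-0.096}], fingers=1)

```text
validation failed for argument at $.de...
```

play_rows(deltas=[{"rz":-0.09},{"rz":-0.09},{"rz":-0.09},{"rz":-0.09},{},{}])

```text
validation failed for argument at $.de...
```

```bash
python3 - <<'E'
from h import *
im=snap('wrist','w1')
# overlay of fitted medium on wrist at grip top and loop, and on scene at two yaws
a=cv2.imread('pics/a.png')
def loop(x,y,w,R,top):
    t=np.linspace(0,2*np.pi,60); return [[x-np.sin(w)*R*np.cos(s),y+np.cos(w)*R*np.cos(s),top-R+R*np.sin(s)] for s in t]
def draw(im,f,args,col,zoom=1):
    for q in loop(*args):
        u=proj(f,q); cv2.circle(im,(int(u[0]),int(u[1])),0,col,-1)
draw(im,'w1',(.4919,.2782,.281,.047,.124),(0,255,0))
draw(a,'a',(.4919,.2782,.281,.047,.124),(0,255,0));draw(a,'a',(.5453,-.2696,.428,.036,.102),(0,255,0))
c=lambda x,y:cv2.resize(a[y:y+60,x:x+80],(320,240),interpolation=cv2.INTER_NEAREST)
cv2.imwrite('pics/v1.png',np.hstack([cv2.resize(im,(480,360)),np.vstack([cv2.resize(c(410,245),(240,180)),cv2.resize(c(155,220),(240,180))])]))
s=env.read_state();print(s['time_s'],s['ee_pos'],s['tcp_rot'],proj('w1',[.4919,.2782,.181]))
E
```

```text
0.15 [0.15926716 0.60401294 0.24472535] [-3.14051786e+00  2.03553771e-06  2.88376207e+00] [ 44.09507199 724.51591077]
```

View pics/v1.png

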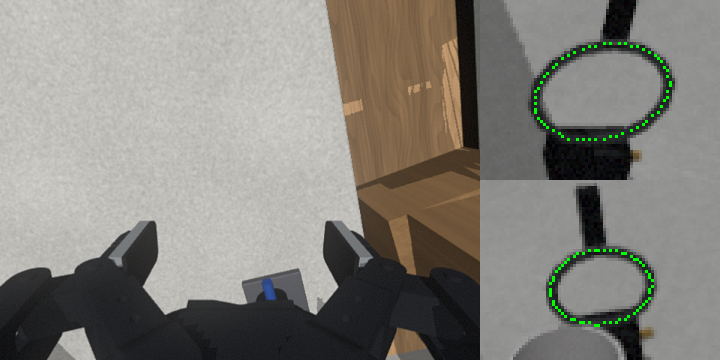

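The overlays match both loops, so the fitted poses look right. Both moves were refused at validation and nothing moved. The rows probably need all six keys.

play_rows(deltas=[{"tx":-0.169,"ty":-0.096,"tz":0,"rx":0,"ry":0,"rz":0},{"tx":-0.169,"ty":-0.096,"tz":0,"rx":0,"ry":0,"rz":0}], fingers=1)

```text
time_s: 0.35
ee_pos: [0.2149, 0.5495, 0.2448]
tcp_rot: [-3.141, -0.0, 2.886]
wrist_force: [0.7, -1.2, -0.2]
grip_width: 0.0853
finger_force: 0.0
```

play_rows(deltas=[{"tx":-0.169,"ty":-0.096,"tz":0,"rx":0,"ry":0,"rz":0},{"tx":-0.169,"ty":-0.096,"tz":0,"rx":0,"ry":0,"rz":0},{"tx":-0.169,"ty":-0.096,"tz":0,"rx":0,"ry":0,"rz":0},{"tx":-0.169,"ty":-0.096,"tz":0,"rx":0,"ry":0,"rz":0},{"tx":-0.169,"ty":-0.096,"tz":0,"rx":0,"ry":0,"rz":0},{"tx":-0.169,"ty":-0.096,"tz":0,"rx":0,"ry":0,"rz":0},{"tx":-0.169,"ty":-0.096,"tz":0,"rx":0,"ry":0,"rz":0},{"tx":-0.169,"ty":-0.096,"tz":0,"rx":0,"ry":0,"rz":0},{"tx":-0.169,"ty":-0.096,"tz":0,"rx":0,"ry":0,"rz":0},{"tx":-0.169,"ty":-0.096,"tz":0,"rx":0,"ry":0,"rz":0}])

```text
time_s: 1.35
ee_pos: [0.4937, 0.2768, 0.2452]
tcp_rot: [-3.141, -0.0, 2.884]
wrist_force: [0.3, 0.6, 0.3]
grip_width: 0.0853
finger_force: 0.0
```

play_rows(deltas=[{"tx":0,"ty":0,"tz":0,"rx":0,"ry":0,"rz":-0.085},{"tx":0,"ty":0,"tz":0,"rx":0,"ry":0,"rz":-0.085},{"tx":0,"ty":0,"tz":0,"rx":0,"ry":0,"rz":-0.085},{"tx":0,"ty":0,"tz":0,"rx":0,"ry":0,"rz":-0.085},{"tx":0,"ty":0,"tz":0,"rx":0,"ry":0,"rz":0},{"tx":0,"ty":0,"tz":0,"rx":0,"ry":0,"rz":0}])

```text
time_s: 1.95
ee_pos: [0.4927, 0.2781, 0.2451]
tcp_rot: [-3.142, -0.0, -2.869]
wrist_force: [-0.6, -1.0, 1.3]
grip_width: 0.0851
finger_force: 0.0
```

```bash
python3 - <<'E'
from h import *
im=snap('wrist','w2')
u=[proj('w2',[.4919,.2782,z]) for z in (.181,.128)]
print(u)
for q in u: cv2.circle(im,(int(q[0]),int(q[1])),3,(0,255,0),1)
cv2.imwrite('pics/v2.png',im)
E
```

```text
[array([320.75796129, 262.34001291]), array([320.75502984, 237.45903864])]
```

View pics/v2.png

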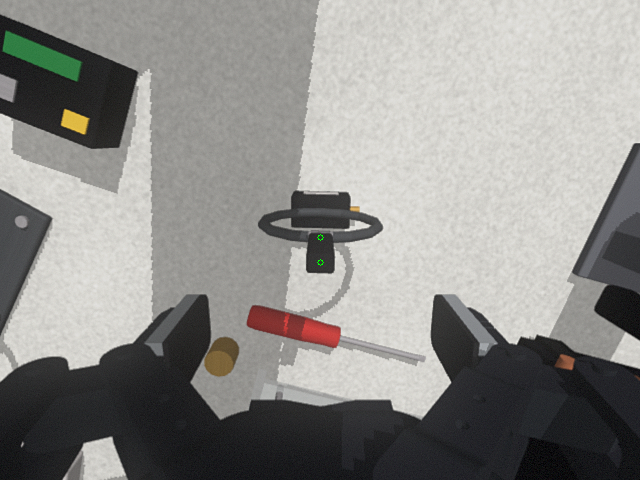

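The grip top is at (320,262), within 1 px of the prediction, and the loop lies level in the picture (260,222)–(381,227). It is aligned, so I'll descend and grip.

play_rows(deltas=[{"tx":0,"ty":0,"tz":0.15,"rx":0,"ry":0,"rz":0},{"tx":0,"ty":0,"tz":0.15,"rx":0,"ry":0,"rz":0},{"tx":0,"ty":0,"tz":0.15,"rx":0,"ry":0,"rz":0},{"tx":0,"ty":0,"tz":0,"rx":0,"ry":0,"rz":0}])

```text
time_s: 2.4
ee_pos: [0.4904, 0.2769, 0.1518]
tcp_rot: [-3.14, -0.006, -2.868]
wrist_force: [-1.0, -0.1, -0.1]
grip_width: 0.0855
finger_force: 0.0
```

play_rows(deltas=[{"tx":0,"ty":0,"tz":0,"rx":0,"ry":0,"rz":0},{"tx":0,"ty":0,"tz":0,"rx":0,"ry":0,"rz":0},{"tx":0,"ty":0,"tz":0,"rx":0,"ry":0,"rz":0},{"tx":0,"ty":0,"tz":0,"rx":0,"ry":0,"rz":0},{"tx":0,"ty":0,"tz":0,"rx":0,"ry":0,"rz":0},{"tx":0,"ty":0,"tz":0,"rx":0,"ry":0,"rz":0},{"tx":0,"ty":0,"tz":0,"rx":0,"ry":0,"rz":0},{"tx":0,"ty":0,"tz":0,"rx":0,"ry":0,"rz":0}], fingers=-1, squeeze=60)

```text
time_s: 3.2
ee_pos: [0.4934, 0.2784, 0.1563]
tcp_rot: [3.141, 0.002, -2.865]
wrist_force: [-0.6, -0.4, 5.6]
grip_width: 0.0153
finger_force: 59.3
```

play_rows(deltas=[{"tx":0,"ty":0,"tz":-0.075,"rx":0,"ry":0,"rz":0},{"tx":0,"ty":0,"tz":-0.125,"rx":0,"ry":0,"rz":0},{"tx":0,"ty":0,"tz":-0.125,"rx":0,"ry":0,"rz":0},{"tx":0,"ty":0,"tz":-0.125,"rx":0,"ry":0,"rz":0},{"tx":0,"ty":0,"tz":-0.125,"rx":0,"ry":0,"rz":0},{"tx":0,"ty":0,"tz":0,"rx":0,"ry":0,"rz":0}])

```text
time_s: 3.8
ee_pos: [0.4942, 0.279, 0.2736]
tcp_rot: [3.14, 0.005, -2.865]
wrist_force: [-0.3, -0.1, -2.0]
grip_width: 0.0152
finger_force: 58.6
```

play_rows(deltas=[{"tx":0.05,"ty":-0.144,"tz":0,"rx":0,"ry":0,"rz":0},{"tx":0.05,"ty":-0.144,"tz":0,"rx":0,"ry":0,"rz":0},{"tx":0.05,"ty":-0.144,"tz":0,"rx":0,"ry":0,"rz":0},{"tx":0.05,"ty":-0.144,"tz":0,"rx":0,"ry":0,"rz":0},{"tx":0.05,"ty":-0.144,"tz":0,"rx":0,"ry":0,"rz":0},{"tx":0.05,"ty":-0.144,"tz":0,"rx":0,"ry":0,"rz":0},{"tx":0.05,"ty":-0.144,"tz":0,"rx":0,"ry":0,"rz":0},{"tx":0.05,"ty":-0.144,"tz":0,"rx":0,"ry":0,"rz":0},{"tx":0.05,"ty":-0.144,"tz":0,"rx":0,"ry":0,"rz":0},{"tx":0.05,"ty":-0.144,"tz":0,"rx":0,"ry":0,"rz":0}])

```text
time_s: 4.8
ee_pos: [0.4742, -0.0273, 0.269]
tcp_rot: [3.141, -0.001, -2.865]
wrist_force: [1.0, -0.0, -1.8]
grip_width: 0.0152
finger_force: 58.9
```

play_rows(deltas=[{"tx":0,"ty":0,"tz":0,"rx":0,"ry":0,"rz":0.07},{"tx":0,"ty":0,"tz":0,"rx":0,"ry":0,"rz":0.07},{"tx":0,"ty":0,"tz":0,"rx":0,"ry":0,"rz":0.07},{"tx":0,"ty":0,"tz":0,"rx":0,"ry":0,"rz":0.07},{"tx":0,"ty":0,"tz":0,"rx":0,"ry":0,"rz":0.07},{"tx":0,"ty":0,"tz":0,"rx":0,"ry":0,"rz":0},{"tx":0,"ty":0,"tz":0,"rx":0,"ry":0,"rz":0}])

```text
time_s: 5.5
ee_pos: [0.4747, -0.0262, 0.2695]
tcp_rot: [-3.141, -0.001, 2.871]
wrist_force: [-0.2, -0.5, -1.5]
grip_width: 0.0152
finger_force: 59.1
```

```bash
cat > st.py <<'E'
from h import *
s=env.read_state(); p=s['ee_pos']; w=-.275; O=np.array([.6634,-.079])
d=p[:2]-O; ex=np.array([np.cos(w),np.sin(w)]); ey=np.array([-np.sin(w),np.cos(w)])
print(s['time_s'],p.round(4),s['tcp_rot'].round(3),'stand x,y',(d@ex).round(4),(d@ey).round(4),'F',s['wrist_force'].round(1),s['wrist_torque'].round(2),s['grip_width'].round(4))
E
python3 st.py; python3 - <<'E'
from h import *
from crop import tile
snap('scene','a2');snap('side','b2')
tile([('a2',215,150,2),('b2',240,120,2)],'c3')
E
```

```text
Traceback (most recent call last):
  File "st.py", line 4, in <module>
    print(s['time_s'],p.round(4),s['tcp_rot'].round(3),'stand x,y',(d@ex).round(4),(d@ey).round(4),'F',s['wrist_force'].round(1),s['wrist_torque'].round(2),s['grip_width'].round(4))
                                                                                                                                                            ^^^^^^^^^^^^^^^^^^^^^
AttributeError: 'float' object has no attribute 'round'
```

View pics/c3.png

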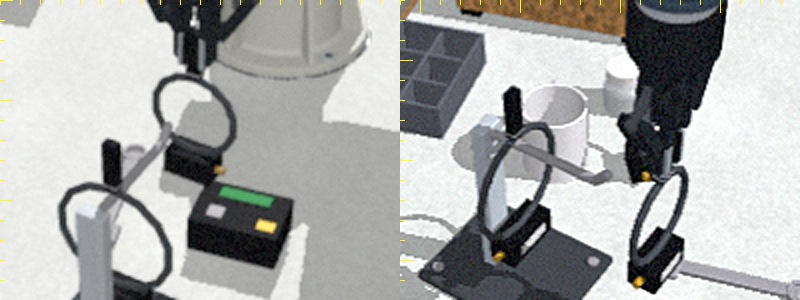

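The loop faces the hook squarely: scene view loop (312,205) with the hook tip at (298,213), level height clear of the tip. Insert.

play_rows(deltas=[{"tx":-0.075,"ty":0,"tz":0,"rx":0,"ry":0,"rz":0},{"tx":-0.075,"ty":0,"tz":0,"rx":0,"ry":0,"rz":0},{"tx":-0.075,"ty":0,"tz":0,"rx":0,"ry":0,"rz":0},{"tx":-0.075,"ty":0,"tz":0,"rx":0,"ry":0,"rz":0},{"tx":-0.075,"ty":0,"tz":0,"rx":0,"ry":0,"rz":0},{"tx":-0.075,"ty":0,"tz":0,"rx":0,"ry":0,"rz":0},{"tx":-0.075,"ty":0,"tz":0,"rx":0,"ry":0,"rz":0},{"tx":-0.075,"ty":0,"tz":0,"rx":0,"ry":0,"rz":0},{"tx":0,"ty":0,"tz":0,"rx":0,"ry":0,"rz":0}])

```text
time_s: 6.5
ee_pos: [0.5928, -0.0593, 0.2699]
tcp_rot: [3.142, 0.001, 2.868]
wrist_force: [-0.0, -1.0, -1.2]
grip_width: 0.015
finger_force: 59.1
```

```bash
sed -i "s/s\['grip_width'\].round(4)/s['grip_width']/" st.py; python3 st.py
```

```text
6.5 [ 0.5928 -0.0593  0.2699] [3.142e+00 1.000e-03 2.868e+00] stand x,y -0.0733 -0.0002 F [-0.  -1.  -1.2] [-0.01  0.06  0.02] 0.014997588818915487
```

play_rows(deltas=[{"tx":0,"ty":0,"tz":0.045,"rx":0,"ry":0,"rz":0},{"tx":0,"ty":0,"tz":0.045,"rx":0,"ry":0,"rz":0},{"tx":0,"ty":0,"tz":0.035,"rx":0,"ry":0,"rz":0},{"tx":0,"ty":0,"tz":0,"rx":0,"ry":0,"rz":0},{"tx":0,"ty":0,"tz":0,"rx":0,"ry":0,"rz":0}])

```text
time_s: 7.0
ee_pos: [0.5904, -0.0585, 0.2451]
tcp_rot: [-3.142, -0.0, 2.868]
wrist_force: [0.5, 0.6, -2.0]
grip_width: 0.0154
finger_force: 59.1
```

play_rows(deltas=[{"tx":0,"ty":0,"tz":0.01,"rx":0,"ry":0,"rz":0},{"tx":0,"ty":0,"tz":0.01,"rx":0,"ry":0,"rz":0},{"tx":0,"ty":0,"tz":0,"rx":0,"ry":0,"rz":0}])

```text
time_s: 7.3
ee_pos: [0.5909, -0.0586, 0.2415]
tcp_rot: [3.141, 0.001, 2.868]
wrist_force: [0.2, -0.3, -0.7]
grip_width: 0.0149
finger_force: 59.5
```

play_rows(deltas=[{"tx":0,"ty":0,"tz":0.005,"rx":0,"ry":0,"rz":0},{"tx":0,"ty":0,"tz":0.005,"rx":0,"ry":0,"rz":0},{"tx":0,"ty":0,"tz":0,"rx":0,"ry":0,"rz":0}])

```text
time_s: 7.6
ee_pos: [0.5911, -0.0586, 0.241]
tcp_rot: [3.141, 0.002, 2.868]
wrist_force: [-2.6, 0.4, 11.1]
grip_width: 0.0154
finger_force: 61.0
```

Contact with the hook (11 N up). Release.

play_rows(deltas=[{"tx":0,"ty":0,"tz":-0.004,"rx":0,"ry":0,"rz":0},{"tx":0,"ty":0,"tz":0,"rx":0,"ry":0,"rz":0},{"tx":0,"ty":0,"tz":0,"rx":0,"ry":0,"rz":0},{"tx":0,"ty":0,"tz":0,"rx":0,"ry":0,"rz":0},{"tx":0,"ty":0,"tz":0,"rx":0,"ry":0,"rz":0},{"tx":0,"ty":0,"tz":0,"rx":0,"ry":0,"rz":0},{"tx":0,"ty":0,"tz":0,"rx":0,"ry":0,"rz":0},{"tx":0,"ty":0,"tz":0,"rx":0,"ry":0,"rz":0}], fingers=1)

```text
time_s: 8.4
ee_pos: [0.5907, -0.0586, 0.24]
tcp_rot: [-3.142, -0.0, 2.868]
wrist_force: [0.4, 0.1, 0.4]
grip_width: 0.0857
finger_force: 0.0
```

play_rows(deltas=[{"tx":0,"ty":0,"tz":-0.1,"rx":0,"ry":0,"rz":0},{"tx":0,"ty":0,"tz":-0.15,"rx":0,"ry":0,"rz":0},{"tx":0,"ty":0,"tz":-0.2,"rx":0,"ry":0,"rz":0},{"tx":0,"ty":0,"tz":0,"rx":0,"ry":0,"rz":0},{"tx":0,"ty":0,"tz":0,"rx":0,"ry":0,"rz":0}])

```text
time_s: 8.9
ee_pos: [0.5911, -0.0586, 0.331]
tcp_rot: [3.141, 0.002, 2.868]
wrist_force: [-0.3, 0.8, -0.8]
grip_width: 0.0852
finger_force: 0.0
```

```bash
python3 st.py; python3 - <<'E'
from h import *
from crop import tile
snap('scene','a3');snap('side','b3')
tile([('a3',140,180,3),('b3',260,130,3)],'c4')
E
```

```text
8.9 [ 0.5911 -0.0586  0.331 ] [3.141e+00 2.000e-03 2.868e+00] stand x,y -0.0751 -0.0 F [-0.3  0.8 -0.8] [ 0.01  0.02 -0.04] 0.08520282567400335
```

View pics/c4.png

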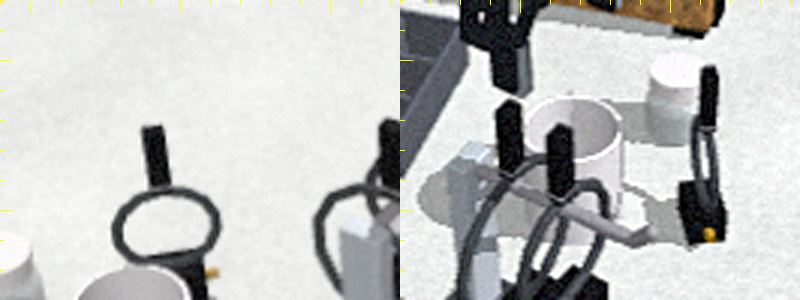

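Medium hangs upright in front of the large one (side view grip at (314,183), large at (297,175)). Now for the small probe.

play_rows(deltas=[{"tx":-0.011,"ty":-0.18,"tz":0,"rx":0,"ry":0,"rz":0},{"tx":-0.011,"ty":-0.18,"tz":0,"rx":0,"ry":0,"rz":0},{"tx":-0.011,"ty":-0.18,"tz":0,"rx":0,"ry":0,"rz":0},{"tx":-0.011,"ty":-0.18,"tz":0,"rx":0,"ry":0,"rz":0},{"tx":-0.011,"ty":-0.18,"tz":0,"rx":0,"ry":0,"rz":0},{"tx":-0.011,"ty":-0.18,"tz":0,"rx":0,"ry":0,"rz":0},{"tx":0,"ty":0,"tz":0,"rx":0,"ry":0,"rz":-0.089},{"tx":0,"ty":0,"tz":0,"rx":0,"ry":0,"rz":-0.089},{"tx":0,"ty":0,"tz":0,"rx":0,"ry":0,"rz":-0.089},{"tx":0,"ty":0,"tz":0,"rx":0,"ry":0,"rz":-0.089},{"tx":0,"ty":0,"tz":0,"rx":0,"ry":0,"rz":-0.089}])

```text
time_s: 10.1
ee_pos: [0.5444, -0.2699, 0.3283]
tcp_rot: [3.139, -0.002, -2.711]
wrist_force: [-0.1, 0.6, -0.4]
grip_width: 0.0856
finger_force: 0.0
```

play_rows(deltas=[{"tx":0,"ty":0,"tz":0.15,"rx":0,"ry":0,"rz":0},{"tx":0,"ty":0,"tz":0.15,"rx":0,"ry":0,"rz":0},{"tx":0,"ty":0,"tz":0.15,"rx":0,"ry":0,"rz":0},{"tx":0,"ty":0,"tz":0,"rx":0,"ry":0,"rz":0},{"tx":0,"ty":0,"tz":0,"rx":0,"ry":0,"rz":0}])

```text
time_s: 10.6
ee_pos: [0.5446, -0.2699, 0.2394]
tcp_rot: [3.14, -0.002, -2.716]
wrist_force: [0.6, -0.2, 1.1]
grip_width: 0.0854
finger_force: 0.0
```

```bash
python3 st.py; python3 - <<'E'
from h import *
im=snap('wrist','w3')
for z in (.159,.106):
    q=proj('w3',[.5453,-.2696,z]); print(q); cv2.circle(im,(int(q[0]),int(q[1])),3,(0,255,0),1)
cv2.imwrite('pics/v3.png',im)
E
```

```text
10.6 [ 0.5446 -0.2699  0.2394] [ 3.140e+00 -2.000e-03 -2.716e+00] stand x,y -0.0625 -0.216 F [ 0.6 -0.2  1.1] [ 0.04 -0.   -0.  ] 0.0853955596248114
[319.88499988 256.04208984]
[319.91838709 233.93126219]
```

View pics/v3.png

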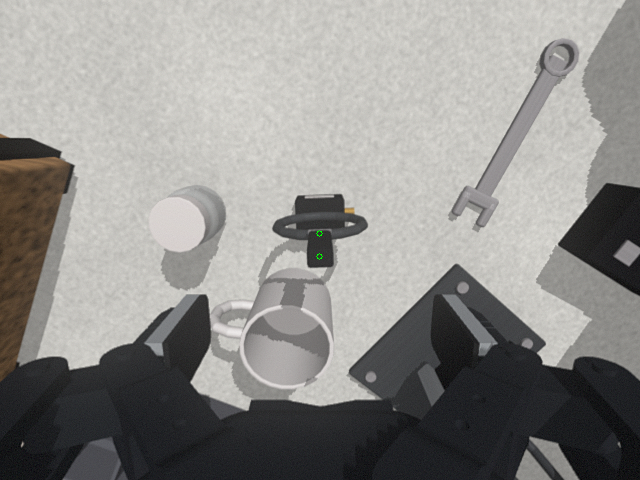

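Aligned: the grip top is at (320,257), and the mug at (287,345) will stay below the fingertips. Descend and grip.

play_rows(deltas=[{"tx":0,"ty":0,"tz":0.134,"rx":0,"ry":0,"rz":0},{"tx":0,"ty":0,"tz":0.134,"rx":0,"ry":0,"rz":0},{"tx":0,"ty":0,"tz":0.134,"rx":0,"ry":0,"rz":0},{"tx":0,"ty":0,"tz":0.13,"rx":0,"ry":0,"rz":0},{"tx":0,"ty":0,"tz":0,"rx":0,"ry":0,"rz":0}])

```text
time_s: 11.15
ee_pos: [0.5441, -0.2696, 0.1322]
tcp_rot: [3.139, -0.002, -2.716]
wrist_force: [0.2, -0.1, 0.0]
grip_width: 0.0856
finger_force: 0.0
```

play_rows(deltas=[{"tx":0,"ty":0,"tz":0,"rx":0,"ry":0,"rz":0},{"tx":0,"ty":0,"tz":0,"rx":0,"ry":0,"rz":0},{"tx":0,"ty":0,"tz":0,"rx":0,"ry":0,"rz":0},{"tx":0,"ty":0,"tz":0,"rx":0,"ry":0,"rz":0},{"tx":0,"ty":0,"tz":0,"rx":0,"ry":0,"rz":0},{"tx":0,"ty":0,"tz":0,"rx":0,"ry":0,"rz":0},{"tx":0,"ty":0,"tz":0,"rx":0,"ry":0,"rz":0},{"tx":0,"ty":0,"tz":0,"rx":0,"ry":0,"rz":0}], fingers=-1, squeeze=60)

```text
time_s: 11.95
ee_pos: [0.5455, -0.2701, 0.1346]
tcp_rot: [-3.141, 0.001, -2.716]
wrist_force: [-1.0, 0.8, 6.1]
grip_width: 0.0154
finger_force: 58.7
```

play_rows(deltas=[{"tx":0,"ty":0,"tz":-0.075,"rx":0,"ry":0,"rz":0},{"tx":0,"ty":0,"tz":-0.126,"rx":0,"ry":0,"rz":0},{"tx":0,"ty":0,"tz":-0.126,"rx":0,"ry":0,"rz":0},{"tx":0,"ty":0,"tz":-0.126,"rx":0,"ry":0,"rz":0},{"tx":0,"ty":0,"tz":-0.126,"rx":0,"ry":0,"rz":0},{"tx":0,"ty":0,"tz":-0.126,"rx":0,"ry":0,"rz":0},{"tx":0,"ty":0,"tz":0,"rx":0,"ry":0,"rz":0}])

```text
time_s: 12.65
ee_pos: [0.5467, -0.271, 0.2794]
tcp_rot: [-3.136, 0.004, -2.716]
wrist_force: [-0.3, -0.2, -0.1]
grip_width: 0.0152
finger_force: 58.7
```

play_rows(deltas=[{"tx":0,"ty":0,"tz":0,"rx":0,"ry":0,"rz":0.0745},{"tx":0,"ty":0,"tz":0,"rx":0,"ry":0,"rz":0.0745},{"tx":0,"ty":0,"tz":0,"rx":0,"ry":0,"rz":0.0745},{"tx":0,"ty":0,"tz":0,"rx":0,"ry":0,"rz":0.0745},{"tx":0,"ty":0,"tz":0,"rx":0,"ry":0,"rz":0.0745},{"tx":0,"ty":0,"tz":0,"rx":0,"ry":0,"rz":0.0745},{"tx":0.13,"ty":0,"tz":0,"rx":0,"ry":0,"rz":0},{"tx":0.13,"ty":0,"tz":0,"rx":0,"ry":0,"rz":0},{"tx":0.13,"ty":0,"tz":0,"rx":0,"ry":0,"rz":0},{"tx":0.13,"ty":0,"tz":0,"rx":0,"ry":0,"rz":0},{"tx":0.13,"ty":0,"tz":0,"rx":0,"ry":0,"rz":0},{"tx":0,"ty":0,"tz":0,"rx":0,"ry":0,"rz":0}])

```text
time_s: 13.85
ee_pos: [0.4169, -0.2335, 0.2741]
tcp_rot: [3.141, -0.003, 2.865]
wrist_force: [0.0, -0.3, -0.9]
grip_width: 0.0153
finger_force: 58.5
```

```bash
python3 st.py
```

```text
13.85 [ 0.4169 -0.2335  0.2741] [ 3.141e+00 -3.000e-03  2.865e+00] stand x,y -0.1953 -0.2156 F [ 0.  -0.3 -0.9] [-0.06 -0.07 -0.03] 0.015348334368176265
```

play_rows(deltas=[{"tx":0,"ty":0.135,"tz":0,"rx":0,"ry":0,"rz":0},{"tx":0,"ty":0.135,"tz":0,"rx":0,"ry":0,"rz":0},{"tx":0,"ty":0.135,"tz":0,"rx":0,"ry":0,"rz":0},{"tx":0,"ty":0.135,"tz":0,"rx":0,"ry":0,"rz":0},{"tx":0,"ty":0.135,"tz":0,"rx":0,"ry":0,"rz":0},{"tx":0,"ty":0.135,"tz":0,"rx":0,"ry":0,"rz":0},{"tx":0,"ty":0.135,"tz":0,"rx":0,"ry":0,"rz":0},{"tx":0,"ty":0.135,"tz":0,"rx":0,"ry":0,"rz":0},{"tx":0,"ty":0,"tz":0,"rx":0,"ry":0,"rz":0},{"tx":0,"ty":0,"tz":0,"rx":0,"ry":0,"rz":0}])

```text
time_s: 14.85
ee_pos: [0.4792, -0.0266, 0.2744]
tcp_rot: [-3.141, -0.0, 2.867]
wrist_force: [-0.2, 0.9, -1.3]
grip_width: 0.0147
finger_force: 58.9
```

```bash
python3 st.py; python3 - <<'E'
from h import *
from crop import tile
snap('scene','a4');snap('side','b4')
tile([('a4',225,160,3),('b4',280,130,3)],'c5')
E
```

```text
14.85 [ 0.4792 -0.0266  0.2744] [-3.141 -0.     2.867] stand x,y -0.1915 0.0005 F [-0.2  0.9 -1.3] [-0.01  0.08 -0.01] 0.014692623260505987
```

View pics/c5.png

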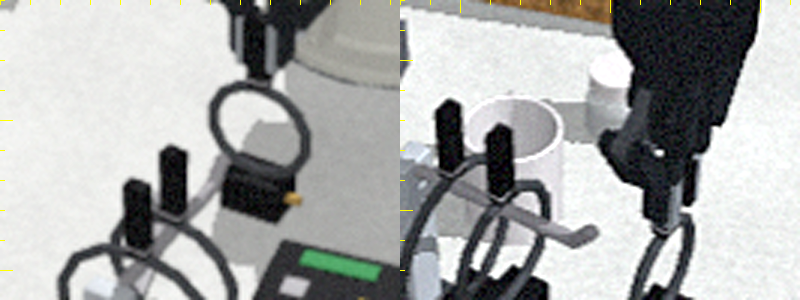

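Loop centred ahead of the hook tip (scene loop (312,204)); medium and large hang upright. Insert.

play_rows(deltas=[{"tx":-0.066,"ty":0,"tz":0,"rx":0,"ry":0,"rz":0},{"tx":-0.066,"ty":0,"tz":0,"rx":0,"ry":0,"rz":0},{"tx":-0.066,"ty":0,"tz":0,"rx":0,"ry":0,"rz":0},{"tx":-0.066,"ty":0,"tz":0,"rx":0,"ry":0,"rz":0},{"tx":-0.066,"ty":0,"tz":0,"rx":0,"ry":0,"rz":0},{"tx":-0.066,"ty":0,"tz":0,"rx":0,"ry":0,"rz":0},{"tx":0,"ty":0,"tz":0,"rx":0,"ry":0,"rz":0},{"tx":0,"ty":0,"tz":0,"rx":0,"ry":0,"rz":0}])

```text
time_s: 15.75
ee_pos: [0.5551, -0.0485, 0.2743]
tcp_rot: [-3.141, -0.001, 2.865]
wrist_force: [-0.2, 0.4, -0.4]
grip_width: 0.0153
finger_force: 58.9
```

play_rows(deltas=[{"tx":0,"ty":0,"tz":0.05,"rx":0,"ry":0,"rz":0},{"tx":0,"ty":0,"tz":0.05,"rx":0,"ry":0,"rz":0},{"tx":0,"ty":0,"tz":0.05,"rx":0,"ry":0,"rz":0},{"tx":0,"ty":0,"tz":0,"rx":0,"ry":0,"rz":0},{"tx":0,"ty":0,"tz":0,"rx":0,"ry":0,"rz":0}])

```text
time_s: 16.25
ee_pos: [0.5549, -0.0484, 0.2443]
tcp_rot: [-3.141, -0.001, 2.865]
wrist_force: [0.2, -0.2, -0.1]
grip_width: 0.0151
finger_force: 58.9
```

```bash
python3 st.py
```

```text
16.25 [ 0.5549 -0.0484  0.2443] [-3.141e+00 -1.000e-03  2.865e+00] stand x,y -0.1128 -0.0 F [ 0.2 -0.2 -0.1] [-0.01 -0.03 -0.  ] 0.015124934675678929
```

play_rows(deltas=[{"tx":0,"ty":0,"tz":0.01,"rx":0,"ry":0,"rz":0},{"tx":0,"ty":0,"tz":0.008,"rx":0,"ry":0,"rz":0},{"tx":0,"ty":0,"tz":0,"rx":0,"ry":0,"rz":0}])

```text
time_s: 16.55
ee_pos: [0.5555, -0.0485, 0.2416]
tcp_rot: [3.141, 0.001, 2.865]
wrist_force: [-0.4, -0.3, 2.1]
grip_width: 0.015
finger_force: 59.6
```

play_rows(deltas=[{"tx":0,"ty":0,"tz":0.004,"rx":0,"ry":0,"rz":0},{"tx":0,"ty":0,"tz":0,"rx":0,"ry":0,"rz":0},{"tx":0,"ty":0,"tz":0,"rx":0,"ry":0,"rz":0}])

```text
time_s: 16.85
ee_pos: [0.5556, -0.0485, 0.2414]
tcp_rot: [3.141, 0.001, 2.865]
wrist_force: [-2.5, 0.0, 7.7]
grip_width: 0.0151
finger_force: 60.3
```

play_rows(deltas=[{"tx":0,"ty":0,"tz":0,"rx":0,"ry":0,"rz":0},{"tx":0,"ty":0,"tz":0,"rx":0,"ry":0,"rz":0},{"tx":0,"ty":0,"tz":0,"rx":0,"ry":0,"rz":0},{"tx":0,"ty":0,"tz":0,"rx":0,"ry":0,"rz":0},{"tx":0,"ty":0,"tz":0,"rx":0,"ry":0,"rz":0},{"tx":0,"ty":0,"tz":0,"rx":0,"ry":0,"rz":0},{"tx":0,"ty":0,"tz":0,"rx":0,"ry":0,"rz":0},{"tx":0,"ty":0,"tz":0,"rx":0,"ry":0,"rz":0}], fingers=1)

```text
time_s: 17.65
ee_pos: [0.5552, -0.0485, 0.2403]
tcp_rot: [-3.142, 0.0, 2.865]
wrist_force: [0.5, -0.1, 0.8]
grip_width: 0.0852
finger_force: 0.0
```

play_rows(deltas=[{"tx":0,"ty":0,"tz":-0.1,"rx":0,"ry":0,"rz":0},{"tx":0,"ty":0,"tz":-0.15,"rx":0,"ry":0,"rz":0},{"tx":0,"ty":0,"tz":-0.2,"rx":0,"ry":0,"rz":0},{"tx":0,"ty":0,"tz":-0.2,"rx":0,"ry":0,"rz":0},{"tx":0,"ty":0,"tz":0,"rx":0,"ry":0,"rz":0},{"tx":0,"ty":0,"tz":0,"rx":0,"ry":0,"rz":0},{"tx":0,"ty":0,"tz":0,"rx":0,"ry":0,"rz":0},{"tx":0,"ty":0,"tz":0,"rx":0,"ry":0,"rz":0},{"tx":0,"ty":0,"tz":0,"rx":0,"ry":0,"rz":0},{"tx":0,"ty":0,"tz":0,"rx":0,"ry":0,"rz":0}])

```text
time_s: 18.65
ee_pos: [0.555, -0.0484, 0.3695]
tcp_rot: [-3.141, -0.001, 2.865]
wrist_force: [0.3, 0.3, 0.2]
grip_width: 0.0855
finger_force: 0.0
```

```bash
python3 st.py; python3 - <<'E'
from h import *
from crop import tile
snap('scene','a5');snap('side','b5')
tile([('a5',225,190,3),('b5',270,140,3)],'c6')
E
```

```text
18.65 [ 0.555  -0.0484  0.3695] [-3.141e+00 -1.000e-03  2.865e+00] stand x,y -0.1126 -0.0 F [0.3 0.3 0.2] [ 0.01 -0.01 -0.03] 0.08548540215920424
```

View pics/c6.png

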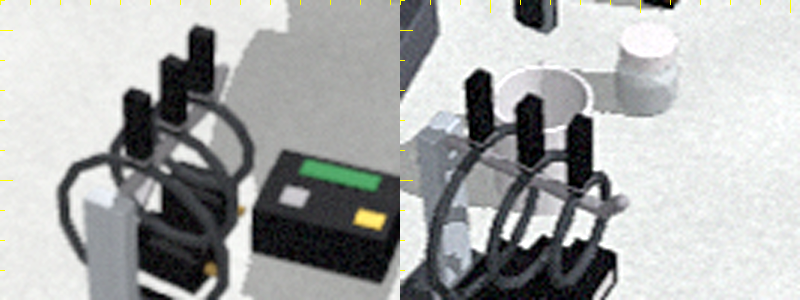

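All three hang upright in order: side view grips at (297,175), (313,184), (330,191). Nothing is touching them, so I'll hand in.

```bash
python3 -c "
from plant import env
print(env.sign_off())"
```

```text
the job is handed in; nothing more can be done
None
```

The medium probe, then the small one, were hung on the hook in front of the large one; the last pictures show all three upright, in order and clear of the gripper, and the job was handed in at about 19 s (no verdict was returned).

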